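# Tap the wobbly ceramic cave to the middle of its display stand

## Task

The brown ceramic cave has ended up near the edge of its small round marble display stand, where its narrow foot leaves it wobbly. With the gripper's fingers, tap it lightly across until it stands upright in the middle of the stand, then draw the hand away. Do not pinch, lift or tip the cave, do not shift the stand, and leave the other goods on the shelf where they are.

Things in the scene. Friction and masses are not known exactly. Their poses are not given: they have to be found in the camera images.
- cave: Hollow beehive-shaped cave of brown fired clay, loose on the stand, 66 mm high, 130 to 270 g, round in plan: narrow foot 35 mm across with a slightly rounded underside, flaring to a 64 mm belly (within 2 mm of that from 18 to 34 mm up), then closing to a dome (51 mm across at 49 mm up, 27 mm at 61 mm). 27 mm round doorway on its -x side, facing any way. Origin at the centre of its underside, z up.
- cave_belly (a point): Point on the cave's axis, 22 mm above its underside, level with its widest part (32 mm from the axis to the wall). Tapped slowly (up to 60 mm/s) at about this height, the cave leans a few degrees, slides under about 0.6 to 3 N and stops and rights itself when the tap stops; pushed above 35 mm it only rocks or topples.
- stand: Round turned marble display stand, loose, 500 g, 34 mm high: flat top 96 mm across without a rim, waist 68 mm, base 86 mm across. Origin at the centre of its underside, on the fixed bamboo plank whose top is 18 mm above the work surface (z = 0). At the start the cave is 19 to 29 mm off the stand's axis, in any direction; all else stays 90 mm or more from that axis.
- canister: Blue plastic canister with a flip-top lid and blank white label, 73 mm across, 130 mm high, 240 g, loose on the plank. Origin at the centre of its underside. To be left alone.
- tin: Small round aluminium tin with a snug lid, 62 mm across, 39 mm high, 90 g, loose on the plank. Origin at the centre of its underside. To be left alone.
- airstone: Round black airstone, 50 mm across and 20 mm high, with a thin hose stub on top up to 37 mm, loose on the plank. Origin at the centre of its underside. To be left alone.
- magnet: Green algae magnet, two padded halves clasped together, 42 x 68 mm (x, y) and 44 mm high with its grip bar, loose on the plank. Origin at the centre of its underside. To be left alone.
There are look-alikes about, which are no part of the job. There is more than one size of the stand; the one meant has the size given above. There is more than one size of the cave; the one meant has the size given above.

How it is judged:
At the end, for the whole second after the job is handed in: The cave stands upright (within 3 degrees) and at rest, no longer rocking, on the top of the stand, its centre within 6 mm of the stand's centre; the stand has moved less than 10 mm and the other goods less than 15 mm (horizontal distance between cave and stand below 0.006 m and z of cave in the frame of stand between 0.031 and 0.037 m and angle between each of cave, stand's own z axis and vertical below 0.05 rad and linear speed of cave below 0.01 m/s and angular speed of cave below 0.2 rad/s and distance of stand from where it was at the start of the episode below 0.01 m and distance of each of canister, tin, airstone, magnet from where it was at the start of the episode below 0.015 m); the robot touches nothing.
It fails at once if the cave is struck or squeezed (more than 12 N from the fingers) (contact force between the fingers and cave above 12 N).
It fails at once if the cave is pushed with the arm or the gripper's body instead of the fingers (more than 3 N) (contact force between the arm and cave above 3 N).
It fails at once if the cave is lifted off the stand, tipped by more than 20 degrees, or falls (z of cave in the frame of stand above 0.045 m or angle between cave's own z axis and vertical above 0.35 rad or z of cave in the frame of stand below 0.025 m).
It fails at once if the stand is shifted by more than 10 mm (distance of stand from where it was at the start of the episode above 0.01 m).
It fails at once if another article on the shelf is disturbed (moved more than 15 mm) (distance of any of canister, tin, airstone, magnet from where it was at the start of the episode above 0.015 m).
It also fails if it takes over 58 s, if anything falls off the work surface, if the arm or the gripper's body presses on something with over 40 N, if the wrist force passes 120 N, or if a joint passes its speed limit or range.

## Robot

A 6-joint arm with a two-finger parallel gripper is mounted at the origin on the work surface. World frame = base frame: x ahead of the robot, y to its left, z up, the work surface at z = 0. Lengths are in m, angles in rad, forces in N, time in s.
With the tool pointing down it reaches from about 0.275 to 0.875 m from the base axis. Payload 12.5 kg.
Tool frame: the origin (TCP) lies at the very end of the fingers, on their centre line; the grasp point (between the pads) lies 19 mm behind it; x points along the fingers, y is the direction in which the jaws open and shut, and the axes are right-handed (so a half turn about x gives the same grasp; the last joint's range is limited). The gripper opens to 85 mm and grips with 20 to 120 N. Pads are 22 mm wide; open, the fingers measure 114 mm over their backs; the gripper's body (76 mm by 85 mm) begins 54 mm behind the grasp point. The pads swing forward as they close: fully open they stand 13 mm farther back than shut.
Start: joints at [-1.411, 0.351, 1.652, -0, 1.139, -0.085], TCP at [0.133, -0.534, 0.231] pointing down, gripper open.
Joint ranges: [-2.75, 2.75], [-0.79, 2.1], [0.01, 2.65], [-1.57, 4.71], [0.07, 3.14], [-2.87, 2.87]. Speed limits (rad/s): [2.22, 2.22, 2.79, 3.14, 3.14, 3.14].

## Interface

Orientations are given as a 3x3 rotation matrix whose columns are the frame's x, y, z axes.
In Python, from bench import manip gives the robot as it stands. Calls block until the motion is done:
- manip.move_ptp(position, orientation): joint-space move of the TCP to a pose.
- manip.move_l(position, attitude=None, max_speed=0.15): straight line of the TCP; attitude=None keeps the orientation; max_speed is the mean speed in m/s.
- manip.move_j(angles): joint-space move.
- manip.set_gripper(opening, effort=None): opening from 0.0 (shut) to 1.0 (fully open); effort is the grip in N (None keeps the last); returns when the fingers have stopped.
- manip.dwell(seconds).
- manip.inverse_kinematics(position, orientation): joint angles nearest the present ones, or None.
- manip.grab_frame(name): name is "side" or "top"; returns (picture, depth): 480x640x3 uint8, red, green, blue; 480x640 float32, m along the optical axis (not along the pixel's ray), 0 where there is no reading.
- manip.get_calibration(name): a dict with "camera_matrix" (3x3 intrinsics, pixels), "k1" (the pictures are not rectified: a ray, as slopes to the right and down, at radius r is drawn at 1 + k1 r^2 times it, then the intrinsics apply), "R" (3x3) and "t" (3): a world point X has camera coordinates R X + t. Camera axes: x right, y down, z forward; pixel columns grow to the right and rows downward; lengths in m; the calibration is good to about 2 mm. A picture is of the moment at which its call begins. get_calibration takes no time and is no camera call.
A pose or a line that the arm cannot do raises manip.Unreachable and nothing moves.
- manip.sign_off(): hands the job in, once; it reports no verdict.
Trained networks look in the newest picture that a camera, given by its name, has taken for a name from the list of things; names that differ only in an ending like _2 or _b are one class to them, and where a whole thing is asked for, a point or a joint stands for the part that bears it (a point fixed in the world has none). Each returns a list of dicts, best first, with "confidence" (0 to 1); they miss things now and then, are a little off and sometimes report something else, mostly with a low value. They report only what shows in the picture. A call takes as long as a camera call. They do not tell look-alikes from the thing itself.
- manip.look_for(camera, name): "at" ([x, y, z] in m, in world coordinates, good to about 4 mm: the middle of the surface that is visible of it).
Readings, each from a call of its own:
- manip.current_time(): time.
- manip.current_qpos(): joint angles.
- manip.current_joint_vel(): joint speeds.
- manip.current_joint_torque(): joint torques, N m.
- manip.current_ee_pos(): TCP position.
- manip.current_tcp_rot(): TCP orientation.
- manip.current_force(): force on the tool from outside, world axes, zero at the start.
- manip.current_ft_torque(): the same for the moment, N m.
- manip.current_grip_width(): opening from 0.0 (shut) to 1.0 (fully open).
Only numpy, scipy, OpenCV 4.12 (cv2) and the standard library are available. Lean on these libraries where they do the work, as an engineer would, in place of code of your own. Each camera call takes 0.05 s, during which the arm holds its last target. There are 200 camera calls.

## Working session

There is one attempt and no reset: what is moved stays moved. The work goes in short steps, each a Python script; the robot and the scene stay as the last script left them, time stands still between calls to the robot, and variables do not carry over. Pictures are saved under pics/ and viewed, about 8 in all and at most 12, crops included, and the job is handed in when it is done.

```bash
mkdir -p pics; ls; python3 - <<'E'
from bench import manip
import cv2, numpy as np
for c in ("top","side"):
    im,d=manip.grab_frame(c); cv2.imwrite(f"pics/{c}0.png",im[:,:,::-1]); np.savez(f"pics/{c}0.npz",im=im,d=d)
    k=manip.get_calibration(c); print(c,k)
    for n in ("cave","stand","canister","tin","airstone","magnet"):
        print(n,[(np.round(r["at"],3).tolist(),round(r["confidence"],2)) for r in manip.look_for(c,n)])
print(manip.current_time())
E
```

```text
pics
top {'camera_matrix': array([[457.4105937 ,   0.        , 317.46998465],
       [  0.        , 457.4105937 , 242.75627176],
       [  0.        ,   0.        ,   1.        ]]), 'k1': -0.01524098608934619, 'R': array([[ 0.01556733, -0.99960139,  0.0235524 ],
       [-0.9901026 , -0.01869671, -0.13909445],
       [ 0.13947935, -0.02115397, -0.989999  ]]), 't': array([0.04004315, 0.51690693, 0.98525091])}
cave [([0.518, 0.013, 0.103], 0.85), ([0.308, 0.297, 0.037], 0.59)]
stand [([0.486, 0.034, 0.046], 0.67), ([0.299, -0.23, 0.021], 0.56), ([0.296, 0.19, 0.02], 0.56)]
canister [([0.582, 0.369, 0.149], 0.72)]
tin [([0.566, 0.218, 0.054], 0.65)]
airstone [([0.501, -0.222, 0.036], 0.55)]
magnet [([0.75, -0.045, 0.056], 0.92)]
side {'camera_matrix': array([[551.84995737,   0.        , 314.86013552],
       [  0.        , 551.84995737, 238.85543672],
       [  0.        ,   0.        ,   1.        ]]), 'k1': -0.01773648020772494, 'R': array([[-0.76870604, -0.63948488,  0.01225191],
       [-0.48231481,  0.56698288, -0.66775956],
       [ 0.42007552, -0.51922009, -0.7442762 ]]), 't': array([0.44863569, 0.26751205, 0.98698795])}
cave [([0.303, 0.315, 0.035], 0.95), ([0.512, 0.022, 0.103], 0.86)]
stand [([0.29, 0.195, 0.026], 0.94), ([0.481, 0.039, 0.053], 0.67), ([0.318, -0.222, 0.021], 0.49)]
canister [([0.572, 0.385, 0.13], 0.94)]
tin [([0.567, 0.231, 0.055], 0.59), ([0.512, 0.023, 0.102], 0.15)]
airstone [([0.503, -0.222, 0.035], 0.66)]
magnet [([0.749, -0.04, 0.055], 0.83), ([0.564, 0.232, 0.056], 0.29)]
0.7
```

View pics/top0.png

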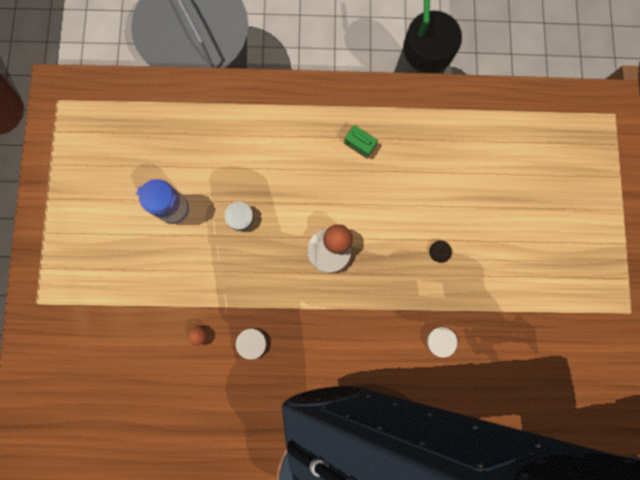

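View pics/side0.png

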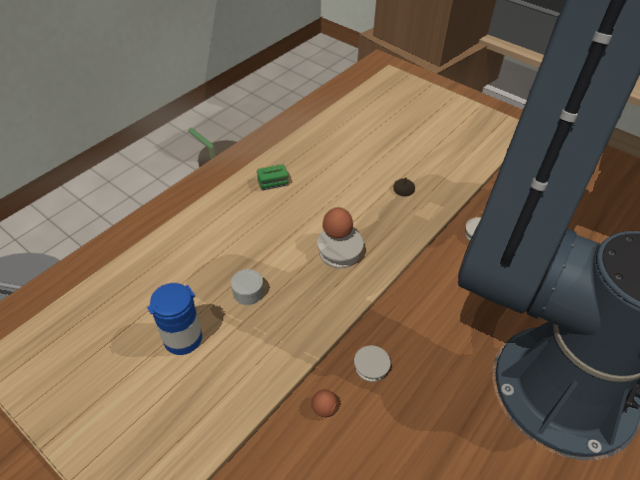

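The target cave is at top (338,238) / side (338,222), on the stand at top (330,250) / side (341,247). Look-alikes are the small cave at top (198,335) and the discs at top (251,344) and (442,342), all lying on the bare work surface. Next I'll measure sizes and offsets from depth, and check them in one crop.

```bash
cat > h.py <<'E'
from bench import manip
import cv2, numpy as np
from scipy.optimize import least_squares
from scipy.spatial import ConvexHull
H=np.array([0,4,18,22,34,49,61,66])/1e3; RR=np.array([17.5,20,31,32,31,25.5,13.5,0])/1e3
def cloud(c,frame=None):
    im,d=frame if frame else manip.grab_frame(c)
    k=manip.get_calibration(c); K=k["camera_matrix"]
    v,u=np.mgrid[:480,:640]
    p=cv2.undistortPoints(np.stack([u,v],-1).reshape(-1,1,2).astype(np.float64),K,np.array([k["k1"],0,0,0.])).reshape(480,640,2)
    X=np.dstack([p*d[...,None],d])
    W=(X-k["t"])@k["R"]; W[d<=0]=np.nan
    return im,W
def proj(c,P):
    k=manip.get_calibration(c)
    return cv2.projectPoints(np.atleast_2d(P).astype(float),cv2.Rodrigues(k["R"])[0],k["t"],k["camera_matrix"],np.array([k["k1"],0,0,0.]))[0][:,0]
def measure(c,frame=None,near=(0.50,0.03)):
    im,W=cloud(c,frame); rgb=im.astype(int)
    r=np.hypot(W[...,0]-near[0],W[...,1]-near[1]); z=W[...,2]
    sat=(rgb.max(2)-rgb.min(2))/np.maximum(rgb.max(2),1)
    st=(r<.09)&(abs(z-.052)<.006)&(sat<.35); cv=(r<.09)&(z>.066)&(z<.13)&(sat>.45)&(rgb[...,0]>rgb[...,2])
    S=W[st]; C=W[cv]; z0=np.median(S[:,2])
    h=S[ConvexHull(S[:,:2]).vertices][:,:2]
    f=least_squares(lambda q:np.hypot(h[:,0]-q[0],h[:,1]-q[1])-q[2],[*S[:,:2].mean(0),.047],loss="soft_l1",f_scale=.001)
    def g(q):
        zz=C[:,2]-q[2]; R=np.interp(zz,H,RR); sl=np.gradient(np.interp(np.linspace(0,.066,67),H,RR),.001)
        s=np.interp(zz,np.linspace(0,.066,67),sl)
        return (np.hypot(C[:,0]-q[0],C[:,1]-q[1])-R)/np.sqrt(1+s*s)
    e=least_squares(g,[*C[:,:2].mean(0),z0],loss="soft_l1",f_scale=.001)
    return dict(stand=f.x,z0=z0,cave=e.x,off=e.x[:2]-f.x[:2],n=(len(S),len(C)),top=np.nanmax(C[:,2]),rms=(np.sqrt(np.mean(f.fun**2)),np.sqrt(np.mean(g(e.x)**2))))
E
python3 - <<'E'
from h import *
np.set_printoptions(precision=4,suppress=True)
for c in("top","side"):
    z=np.load(f"pics/{c}0.npz"); m=measure(c,(z["im"],z["d"])); print(c,m)
    im=z["im"][:,:,::-1].copy(); t=np.linspace(0,6.3,80)
    big=cv2.resize(im,None,fx=6,fy=6,interpolation=cv2.INTER_CUBIC)
    for (x,y,zz,r) in ((*m["stand"][:2],m["z0"],.048),(*m["cave"][:2],m["cave"][2]+.022,.032),(*m["cave"][:2],m["cave"][2]+.061,.0135)):
        P=proj(c,np.c_[x+r*np.cos(t),y+r*np.sin(t),0*t+zz]); cv2.polylines(big,[((P+.5)*6).astype(int).reshape(-1,1,2)],1,(255,0,0),1)
    u,v=(proj(c,[[*m["stand"][:2],.06]])[0]*6).astype(int); cv2.imwrite(f"pics/{c}_c.png",big[v-250:v+250,u-200:u+200])
a=[cv2.imread(f"pics/{c}_c.png") for c in("top","side")]; cv2.imwrite("pics/both.png",np.hstack(a))
E
```

```text
top {'stand': array([0.4985, 0.0243, 0.0475]), 'z0': np.float64(0.05194288943360738), 'cave': array([0.5203, 0.007 , 0.0526]), 'off': array([ 0.0218, -0.0173]), 'n': (963, 673), 'top': np.float64(0.12139403675642899), 'rms': (np.float64(0.0002999821587546809), np.float64(0.0011374367688474693))}
side {'stand': array([0.4979, 0.0236, 0.0478]), 'z0': np.float64(0.05160692056405034), 'cave': array([0.5202, 0.0058, 0.0523]), 'off': array([ 0.0223, -0.0178]), 'n': (1042, 719), 'top': np.float64(0.12118154938106226), 'rms': (np.float64(0.0004448338404621876), np.float64(0.001542684351529201))}
```

View pics/both.png

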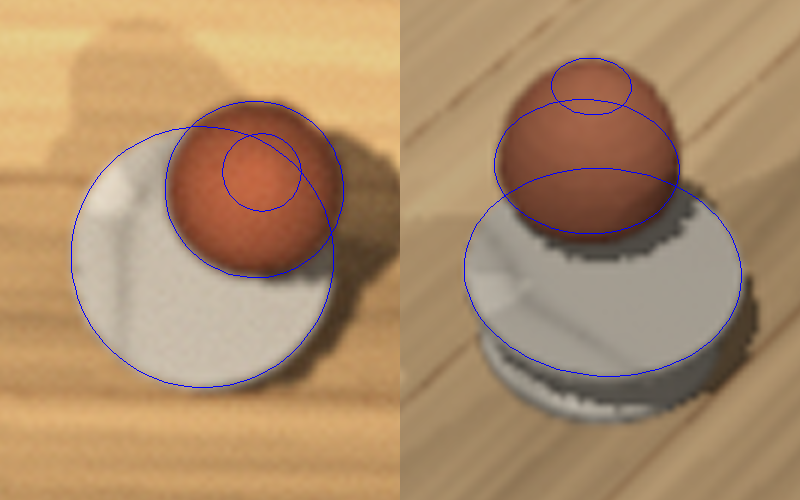

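The crop confirms the choice: the model circles (96 mm top, 64 mm belly) match in both views, and both cameras give an offset of about (22, -17.5) mm, or 28 mm. Next comes a shut-finger tap at belly height along the line to the centre, stopping short.

```bash
cat >> h.py <<'E'
def att(p,cur=None):   # tool down, tool z along +-p, nearest to present joint 6
    x=np.array([0,0,-1.]); out=[]
    for s in(1,-1):
        z=s*np.array([*p,0.]); out.append(np.c_[x,np.cross(z,x),z])
    return out
E
python3 - <<'E'
from h import *
np.set_printoptions(precision=4,suppress=True)
stand=np.array([.4982,.0240]); cave=np.array([.5202,.0064]); z0=.0518
p=stand-cave; L=np.linalg.norm(p); p/=L; zt=z0+.017
pos=lambda g,z=zt:np.array([*(cave-p*(.043+g)),z])   # g = nominal gap to the wall
manip.set_gripper(0.0); q=manip.current_qpos()
best=None
for R in att(p):
    s=manip.inverse_kinematics(pos(.03,.16),R)
    if s is not None and (best is None or abs(s[5]-q[5])<best[0]): best=(abs(s[5]-q[5]),R,s)
R=best[1]; print("q",best[2],L,p)
manip.move_ptp(pos(.03,.18),R); manip.move_l(pos(.03),max_speed=.1); print(manip.current_time(),manip.current_ee_pos(),pos(.03),manip.current_force())
for c in("top","side"):
    f=manip.grab_frame(c); cv2.imwrite(f"pics/{c}1.png",f[0][:,:,::-1]); 
    try: m=measure(c,f); print(c,m["cave"],m["stand"],m["off"])
    except Exception as e: print(c,e)
a=[cv2.imread(f"pics/{c}1.png")[100:400,140:540] for c in("top","side")]; cv2.imwrite("pics/both1.png",np.hstack(a))
E
```

```text
q [-0.1483  0.4826  1.6437 -0.      1.0153 -1.0443] 0.02817374664470455 [-0.7809  0.6247]
5.1 [ 0.5776 -0.0393  0.0694] [ 0.5772 -0.0392  0.0688] [1.0106 0.2306 0.1853]
top [0.5202 0.0267 0.032 ] [0.4994 0.0284 0.0445] [ 0.0208 -0.0017]
side [0.5202 0.0057 0.0523] [0.4978 0.0241 0.048 ] [ 0.0223 -0.0184]
```

View pics/both1.png

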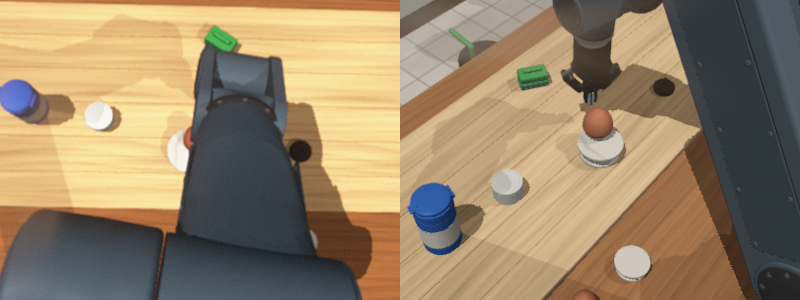

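The side view is unobstructed, with the hand behind the cave on the push line; the top view is blocked by the arm. So I'll push and watch from the side camera.

```bash
python3 - <<'E'
from h import *
np.set_printoptions(precision=4,suppress=True)
stand=np.array([.4982,.0240]); cave=np.array([.5202,.0064]); z0=.0518
p=stand-cave; L=np.linalg.norm(p); p/=L; zt=z0+.017
n=np.array([-p[1],p[0]])
pos=lambda g,z=zt:np.array([*(cave-p*(.043+g)),z])
f0=np.array(manip.current_force())
manip.move_l(pos(.005),max_speed=.06)
for g in(-.004,-.010,-.016):
    manip.move_l(pos(g),max_speed=.02)
    m=measure("side"); o=m["off"]; e=np.array(manip.current_ee_pos())
    print(g,"along",o@p,"lat",o@n,"stand",m["stand"][:2],"z",m["cave"][2],"rms",m["rms"][1],"F",np.array(manip.current_force())-f0,"ee err",(e-pos(g)),manip.current_time())
manip.move_l(pos(.015),max_speed=.06); manip.dwell(.4)
m=measure("side"); o=m["off"]; print("rest","along",o@p,"lat",o@n,"stand",m["stand"][:2],m["cave"],m["rms"][1],manip.current_time())
E
```

```text
-0.004 along -0.025534264271570427 lat 0.0003351663824012821 stand [0.4977 0.0244] z 0.05230089729466452 rms 0.0015065253183987716 F [0.5396 0.0786 0.5184] ee err [ 0.0001 -0.      0.0001] 6.4167
-0.01 along -0.019214828694352454 lat -0.00045687982915082297 stand [0.4978 0.0241] z 0.052326796732789733 rms 0.0015670215323289073 F [-0.2858 -0.775  -0.0347] ee err [-0.0003  0.0001 -0.0001] 6.9167
-0.016 along -0.013302601424403118 lat -0.001110690971582876 stand [0.4975 0.0241] z 0.052430451517522444 rms 0.0014732153001229826 F [-0.9794  0.0161 -0.0612] ee err [-0.0003  0.0001 -0.0002] 7.4167
rest along -0.013945795853067728 lat -0.0012238705580205457 stand [0.4974 0.0242] [0.509  0.0164 0.0524] 0.001613022838429474 8.5333
```

The cave slid cleanly and rested at 13.9 mm short with 1.2 mm of lateral drift. I'll re-aim and finish.

```bash
python3 - <<'E'
from h import *
np.set_printoptions(precision=4,suppress=True)
m=measure("side"); cave=m["cave"][:2]; stand=np.array([.4977,.0242])
off=m["off"]; p=-off/np.linalg.norm(off); n=np.array([-p[1],p[0]]); zt=.0518+.017
pos=lambda g,z=zt:np.array([*(cave-p*(.043+g)),z])
Rc=np.array(manip.current_tcp_rot()); R=max(att(p),key=lambda A:np.trace(A.T@Rc))
print(off,p)
manip.move_l(pos(.010),R,max_speed=.05)
manip.move_l(pos(.003),max_speed=.05)
g=-.009
for i in range(4):
    manip.move_l(pos(g),max_speed=.02)
    m=measure("side"); o=m["off"]
    print(g,"along",o@p,"lat",o@n,"stand",m["stand"][:2],"z",m["cave"][2],"F",manip.current_force(),manip.current_time())
    rem=-(o@p)
    if rem<-.0001: break
    g-=min(rem+.0005,.006)
manip.move_l(pos(.02),max_speed=.06); manip.dwell(.5)
m=measure("side"); o=m["off"]; print("rest","along",o@p,"lat",o@n,"stand",m["stand"][:2],m["cave"],m["rms"][1],manip.current_time())
e=np.array(manip.current_ee_pos()); e[2]=.2; manip.move_l(e,max_speed=.12)
q=np.array([-1.411,.351,1.652,0,1.139,-.085]); manip.move_j(q); manip.dwell(.5)
for c in("top","side"):
    f=manip.grab_frame(c); cv2.imwrite(f"pics/{c}2.png",f[0][:,:,::-1]); m=measure(c,f); print(c,m["cave"],m["stand"],m["off"],m["rms"])
a=[cv2.imread(f"pics/{c}2.png")[100:400,140:540] for c in("top","side")]; cv2.imwrite("pics/both2.png",np.hstack(a))
for c in("top","side"):
    for nme in("canister","tin","airstone","magnet"): print(c,nme,[np.round(r["at"],3).tolist() for r in manip.look_for(c,nme)[:1]])
print(manip.current_time())
E
```

```text
[ 0.0109 -0.0075] [-0.8227  0.5685]
-0.009 along -0.005654568187801391 lat -0.0005013297823920934 stand [0.4973 0.024 ] z 0.05223572284864501 F [ 1.8979 -0.7471  1.7731] 10.2417
-0.015 along 0.00048378394894688114 lat 9.867968383654632e-05 stand [0.4975 0.0245] z 0.05224761576739865 F [ 0.2453 -1.0753  1.2028] 10.7417
rest along 0.0007162506690372573 lat -0.0002854021058629774 stand [0.4976 0.0239] [0.4972 0.0245 0.0523] 0.0014177025975128349 12.025
top [0.4973 0.0261 0.0527] [0.4987 0.0241 0.0476] [-0.0014  0.002 ] (np.float64(0.0003667263274069569), np.float64(0.0010810942745474589))
side [0.4974 0.0247 0.0525] [0.4977 0.0244 0.0478] [-0.0004  0.0003] (np.float64(0.0005244346276518482), np.float64(0.001454712664956975))
top canister [[0.583, 0.369, 0.149]]
top tin [[0.566, 0.219, 0.055]]
top airstone [[0.505, -0.226, 0.038]]
top magnet [[0.75, -0.044, 0.058]]
side canister [[0.571, 0.384, 0.128]]
side tin [[0.563, 0.231, 0.058]]
side airstone [[0.5, -0.223, 0.039]]
side magnet [[0.747, -0.038, 0.056]]
16.65
```

View pics/both2.png

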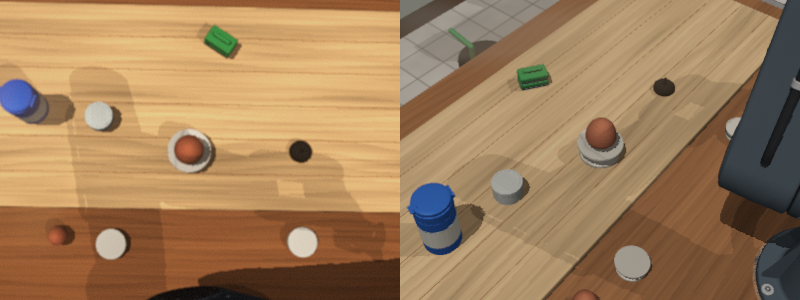

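The views show the cave upright in the middle of the stand at (190,151) in the left crop. It measures 0.5 mm (side) and 2.4 mm (top) off centre, against the 6 mm limit. The stand and the other goods have not moved, and the arm is clear, so I'm handing in.

```bash
python3 -c "
from bench import manip
manip.dwell(.5); manip.sign_off(); print(manip.current_time())"
```

```text
the job is handed in; nothing more can be done
the job is handed in; nothing more can be done
```

The cave now stands upright in the middle of the stand, and the job is handed in. I pushed it about 28 mm at belly height with the shut fingertips in two slow taps, re-aiming between them. I then drew the hand back and returned the arm to its start pose.

Last checks before handing in, at about 17 s on the robot's clock:
- **Cave position:** it measured 0.5 mm off the stand's centre from the side camera and 2.4 mm from the top camera. The two disagree by about 2 mm, which fits the calibration, and both are within the 6 mm limit.
- **Upright:** the upright shape model fitted the cave as well as at the start. I did not measure tilt or speed directly.
- **Stand:** it had not measurably moved (under 1 mm).
- **Other goods:** they were where they began, to within about 6 mm of network scatter.
- **Forces:** the wrist readings at the stops were at most about 3 N, roughly the sensor's noise. I did not measure finger contact force during the taps.

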